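# Set an airer leg to its length mark and clamp it

### The arm

A 6-joint arm with a two-finger parallel gripper is mounted at the origin on the work surface. World frame = base frame: x ahead of the robot, y to its left, z up, the work surface at z = 0. Lengths are in m, angles in rad, forces in N, time in s.
With the tool pointing down it reaches from about 0.35 to 0.85 m from the base axis. Payload 8.1 kg.
Tool frame: the origin (TCP) lies on the centre line of the jaws, within the pads' length; the fingertips stand 17 mm ahead of it and the grasp point (between the pads) lies 2 mm behind it; z points along the fingers, y is the line along which they close (so a half turn about z gives the same grasp; the last joint's range is limited). The gripper opens to 93 mm and grips with 3 to 60 N. Pads are 15 mm wide; open, the fingers measure 128 mm over their backs; the gripper's body (75 mm by 188 mm) begins 65 mm behind the grasp point.
Start: joints at [1.204, 0.13, 1.488, -0, 1.523, -0.085], TCP at [0.167, 0.576, 0.236] pointing down, gripper open.
Joint ranges: [-2.96, 2.96], [-0.89, 2.26], [0.02, 2.5], [-1.34, 4.48], [0, 2.73], [-2.66, 2.66]. Speed limits (rad/s): [2.39, 2.39, 2.79, 3.14, 3.14, 3.14].

### API

Orientations are given as a rotation vector (axis times angle).
In Python, from plant import status, eyes, robot gives the robot as it stands. The module is installed in compiled form; this text tells all that it offers.
- The arm moves only by the tool servo_tool, never from a script. Its argument "plan" is text: rows parted by semicolons, each of 4 numbers parted by spaces: the shift along the tool's x, y, z in m, then the turn about the tool's z in degrees. A call has 1 to 12 rows; each row is the pose to reach, as a shift and turn from the pose commanded when the call began, along the tool's axes at that moment; what a row does not reach only later rows make up. A row lasts 1/12 s, in which the tool goes at most 41.7 mm and 7.16 degrees, less where a joint would pass 70% of its speed; a pose out of reach is approached as far as the arm can. A call with a gripper value outside its range is refused whole. "grip" is the closure, from -1 (fully open) to 1 (shut), set as the call begins (left out, the last holds). The fingers move at their own pace and stop on an object; "grip_force" is the grip in N (left out, the last holds). Time passes only in rows, so rows that repeat a pose let the fingers close. It gives the time, the measured TCP pose, the force, the opening and the grip force at its end, in the units of the state.
- status.read_state(): the state, without advancing time (a new reading comes with each control period).
- eyes.read_camera(name): name is "side" or "top"; returns a dict with "image" (420x560x3 uint8, blue, green, red), "fovy" (degrees; the focal length in pixels is half the picture's height over the tangent of half this angle, whatever the lens; pixels are square), "cx", "cy" (the principal point, pixels), "world_from_camera" (4x4, takes a point from camera to world coordinates). Camera axes: x right, y down, z forward; pixel columns grow to the right and rows downward; lengths in m; the calibration is good to about 2 mm. A picture is of the moment at which its call begins. There is no depth.
- robot.close_job(): hands the job in; it is judged then, once.
The state is a dict: "t": time; "q": joint angles; "dq": joint speeds; "joint_torque": joint torques, N m; "tool_pos": TCP position; "orientation": TCP orientation; "force": force on the tool from outside, world axes, zero at the start; "wrist_torque": the same for the moment, N m; "opening": finger opening in m; "gripper_force": force on a finger pad.
Only numpy, scipy, OpenCV 4.12 (cv2) and the standard library are available. Lean on these libraries where they do the work, as an engineer would, in place of code of your own. Each camera call takes 0.05 s, during which the arm holds its last target. There are 200 camera calls.

### The job

Lubricate and set the telescopic leg of the clothes airer in the bench cradle: first press the spray can's cap fully down and let it spring back up. Then draw the leg out by its bent foot, against its return spring, until the foot is in line with the steel pointer and, holding it there, press the cam lever fully closed along the leg. The clamp does not bite until its screw is tightened later, so finish while still holding: leg at the mark, lever and leg squeezed together in the gripper. Leave the loose things around it where they are.

Things in the scene. Friction and masses are not known exactly. Their poses are not given: they have to be found in the camera images.
- cradle: Plywood board fixed on the table, x -115 to +50, y -240 to +180 mm, 18 mm thick, carrying a level 23 mm aluminium outer tube in two saddles (83 mm high, 50 mm wide) and a black collar at its open end. Origin: on the table under the collar's mouth. +y: the way the leg draws out; +x: the lever's side; +z up. The tube's axis is at x = 0, 70 mm above the table.
- collar_mouth (a point): Centre of the collar's open face, on the leg's axis, 70 mm above the table, above the cradle's origin; axes as the cradle's. The black collar is 32 mm wide, 34 mm high, and reaches 36 mm back (to -y) from here.
- leg: Inner leg, 16 mm aluminium tube, slides along the cradle's y (travel 85 mm; found fully in). It ends in a square bend: the foot, 16 mm round, points level to cradle -x. Origin: in the bend where the axes cross, 70 mm above the table, 43 mm beyond the collar's mouth when fully in. Axes as the cradle's. A spring pulls it in (3 N in, 5 N at the mark), lever closed or not.
- foot_end (a point): Centre of the foot's free end, 78 mm to cradle -x from leg's origin (last 18 mm black rubber); this is set against the pointer. An open gripper's finger standing beside the leg on the foot's side can push the foot outward (+y) and so draw the leg and hold it.
- pointer_tip (a point): Tip of the fixed steel pointer, the length mark: a thin blade 70 mm above the table, 84 mm to cradle -x of the leg's axis, pointing to +x. Its plate bracket behind reaches 108 mm from the axis, 76 mm high, 20 mm wide. It stands 83 to 113 mm beyond the collar's mouth. Axes as the cradle's. The leg is at length when foot_end has the same cradle y as this tip.
- paddle: The cam lever: black flat bar 6 mm thick, 106 mm long, 20 mm high (60 to 80 mm above the table). Origin on its upright hinge pin in the collar (cradle x = 12, y = -6 mm) at mid-height, own +y along it to the tip, +x outward. Closed (its stop) it lies parallel to the leg, covers cradle x = 9 to 15 mm and reaches y = 100 mm: leg and lever then are 23 mm wide together, x = -8 to +15 mm.
- paddle_tip (a point): Middle of the cam lever's free end, 106 mm from its hinge: cradle x = 12 mm when closed; found swung out level to cradle +x by 0.24 to 0.32 rad (x = 37 to 45 mm; at most 0.34 rad). The lever stays where it is left; about 2 N near its tip moves it. With a finger pad 22 mm wide against the foot at the mark, the other finger still lands on the lever.
- can: Grey spray can with a paper band, fixed upright in a black ring foot (68 mm across), 52 mm across, 150 mm high without its cap, beyond the foot's end of the leg. Origin: centre of its underside, on the table.
- cap_top (a point): Centre of the top of the can's white round cap, 26 mm across, 174 mm above the table when up. The cap's little nozzle looks towards the leg.
- cap (a joint): How far the cap is pressed down, m: 0 up, 0.007 fully down; sprung, 3 N to start and about 5.5 N fully down; comes back by itself.
- screwdriver: Screwdriver lying beside the cradle on the lever's side, to be left alone. Origin: middle of its underside.
- scoop: White measuring cup, 64 mm across, 45 mm high, beside the can, to be left alone. Origin: centre of its underside.
- ferrule: Black rubber ring, 26 mm across, 20 mm high, on the cradle's board beside the outer tube, to be left alone. Origin: centre of its underside.
- detergent: Red detergent bottle, 90 mm across, 210 mm high, at the left, to be left alone. Origin: centre of its underside.
- jar: Clear jar, 70 mm across, 90 mm high, at the back, to be left alone. Origin: centre of its underside.
- soapbox: Cardboard soap-powder box 70 x 120 x 160 mm, at the back, to be left alone. Origin: centre of its underside.
- brush: Lint brush lying at the right, to be left alone. Origin: middle of its underside.

How it is judged:
By the outcome, as a careful person would: the job done as asked, in the order asked, and still so for the second after the job is handed in, while the arm keeps its last pose, push and grip.
It also fails if it takes over 48 s, if anything falls off the work surface, if the arm or the gripper's body presses on something with over 40 N, if the wrist force passes 120 N, or if a joint passes its speed limit or range.

## Working session

There is one attempt and no reset: what is moved stays moved. The work goes in short steps, Python scripts to look and compute and a tool call to move; the robot and the scene stay as the last step left them, time stands still between calls to the robot, and variables do not carry over. Pictures are saved under pics/ and viewed, at most 10 in all, crops included, and the job is handed in when it is done.

Besides the shell and the picture viewer there is one more tool, called after "Emit:" as name(argument=value, ...) on one line, values as JSON. servo_tool: Moves the arm, as the interface text tells. Its arguments: {"type":"object","properties":{"plan":{"type":"string"},"grip":{"type":"number"},"grip_force":{"type":"number"}},"required":["plan"]}

```bash
mkdir -p pics
cat > h.py <<'E'
import numpy as np, cv2
from plant import status, eyes, robot
def snap(n,f):
    c=eyes.read_camera(n); cv2.imwrite('pics/'+f,c['image']); np.savez('pics/'+f+'.npz',**{k:c[k] for k in('fovy','cx','cy','world_from_camera')}); return c
def ray(c,u,v):
    h=420; f=h/2/np.tan(np.radians(float(c['fovy']))/2); T=np.array(c['world_from_camera'])
    d=T[:3,:3]@np.array([(u-c['cx'])/f,(v-c['cy'])/f,1]); return T[:3,3],d
def atz(c,u,v,z):
    o,d=ray(c,u,v); return o+d*(z-o[2])/d[2]
def proj(c,p):
    h=420; f=h/2/np.tan(np.radians(float(c['fovy']))/2); T=np.linalg.inv(np.array(c['world_from_camera']))
    q=T[:3,:3]@np.array(p)+T[:3,3]; return f*q[0]/q[2]+float(c['cx']),f*q[1]/q[2]+float(c['cy'])
E
python3 -c "
from h import *
for n in('side','top'):
    c=snap(n,n+'0.png'); print(n,c['fovy'],c['cx'],c['cy']); print(np.round(c['world_from_camera'],3))
s=status.read_state(); print(s)"
```

```text
side 50.465811449416165 281.7516209165912 214.16564628981604
[[ 0.826 -0.407  0.39   0.108]
 [-0.564 -0.606  0.561 -0.72 ]
 [ 0.008 -0.683 -0.73   1.008]
 [ 0.     0.     0.     1.   ]]
top 44.148159811539664 276.0240120393362 205.58390025758925
[[-0.022 -0.987  0.159  0.299]
 [-1.     0.023  0.003 -0.054]
 [-0.007 -0.159 -0.987  1.804]
 [ 0.     0.     0.     1.   ]]
{'t': 0.1, 'q': array([ 1.20363718e+00,  1.31085043e-01,  1.48919863e+00, -1.96959331e-06,
        1.52302329e+00, -8.54138916e-02]), 'dq': array([ 0.00105024, -0.00107056, -0.00169095, -0.0017322 , -0.00053558,
        0.00030492]), 'joint_torque': array([ 2.58035754e-03, -5.61338818e+01, -4.93093443e+01,  7.72401458e-02,
        2.90833233e-02, -1.09995685e-04]), 'tool_pos': array([0.16662399, 0.57587152, 0.23467718]), 'orientation': array([-4.41048041e-01, -3.11009158e+00,  2.62456247e-03]), 'force': array([-0.21292673,  0.27416759, -0.47812904]), 'wrist_torque': array([ 0.00991575,  0.05427005, -0.01300312]), 'gripper_force': 0.0, 'opening': 0.09325814236280433}
```

View pics/top0.png

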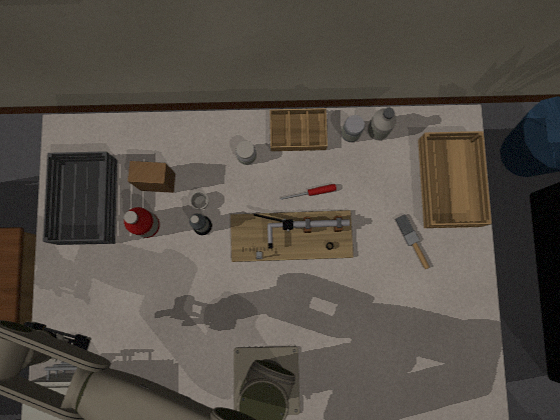

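View pics/side0.png

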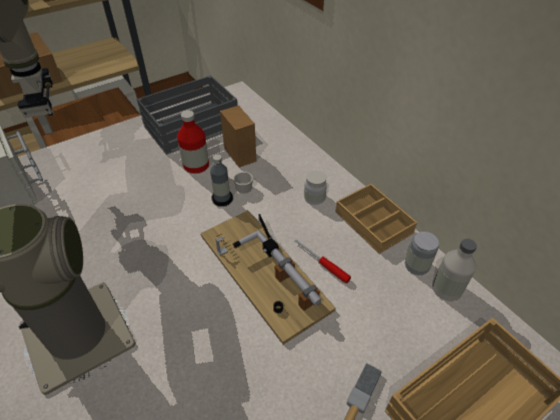

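The top view shows the cradle at about (292,235), the collar at (288,225), the foot end at (270,245), the pointer at (259,254) and the can cap at about (196,217). I'll enlarge both views.

```bash
python3 -c "
import cv2
a=cv2.imread('pics/top0.png')[180:280,180:370]; cv2.imwrite('pics/top0c.png',cv2.resize(a,None,fx=4.2,fy=4.2,interpolation=2))
a=cv2.imread('pics/side0.png')[145:345,190:360]; cv2.imwrite('pics/side0c.png',cv2.resize(a,None,fx=3,fy=3,interpolation=2))
"
```

```text
(no output)
```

View pics/top0c.png

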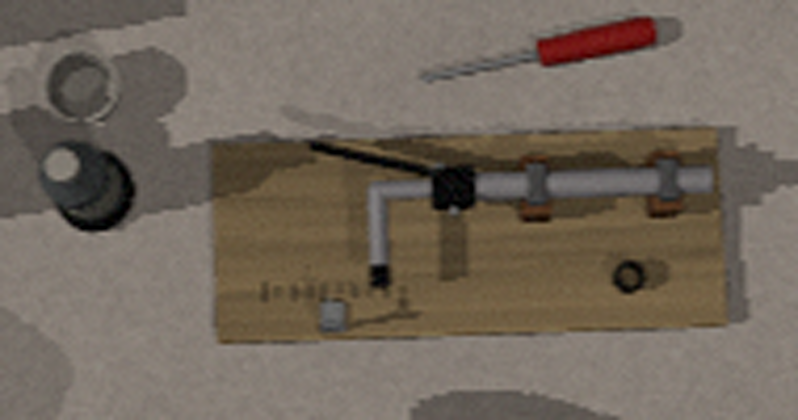

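View pics/side0c.png

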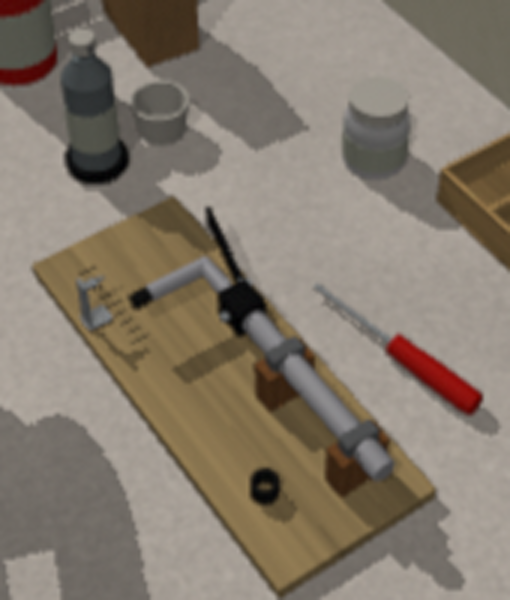

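The top crop shows board corners at (212,142), (718,127), (725,325) and (217,342), the cap top at (62,162), the foot end at (379,285), the bracket at (333,315), the lever tip at (313,146) and the collar at (432–474,188). The side crop shows the bracket at (80–112,280–328), the foot end at (135,299), the lever tip at (209,209) and the cap top at (83,38). Next I fit the cradle pose from both views.

```bash
cat > fit.py <<'E'
from h import *
from scipy.optimize import least_squares
T=dict(np.load('pics/top0.png.npz')); S=dict(np.load('pics/side0.png.npz'))
def tp(U,V): return ((U+.5)/4.2-.5+180,(V+.5)/4.2-.5+180)
def sp(U,V): return ((U+.5)/3-.5+190,(V+.5)/3-.5+145)
B=[(.05,.18,.018),(.05,-.24,.018),(-.115,-.24,.018),(-.115,.18,.018)]
tob=[(212,142),(718,127),(725,325),(217,342)]
sob=[(175,198),(435,493),(282,585),(35,267)]
P=B+B; C=[T]*4+[S]*4; O=[tp(*a) for a in tob]+[sp(*a) for a in sob]
# collar top, left/right in top view ; leg bend
P+=[(0,-.018,.087)]; C+=[T]; O+=[tp(453,188)]
def w(p,q):
    x,y,a=p[:3]; c,s=np.cos(a),np.sin(a); return np.array([x+c*q[0]-s*q[1],y+s*q[0]+c*q[1],q[2]])
def res(p): return np.ravel([np.subtract(proj(c,w(p,q)),o) for q,c,o in zip(P,C,O)])
r=least_squares(res,[.45,0,0],loss='soft_l1'); p=r.x
if __name__=='__main__':
    print(p); print(res(p).reshape(-1,2).round(2).tolist())
    def inv(q): 
        d=q[:2]-p[:2]; c,s=np.cos(p[2]),np.sin(p[2]); return (np.array([c*d[0]+s*d[1],-s*d[0]+c*d[1]])*1e3).round(1)
    def tri(t,s):
        (o1,d1),(o2,d2)=ray(T,*t),ray(S,*s); k=np.linalg.lstsq(np.c_[d1,-d2],o2-o1,rcond=None)[0]; a=o1+k[0]*d1;b=o2+k[1]*d2; return (a+b)/2,np.linalg.norm(a-b)
    cap=tri(tp(62,162),sp(83,38)); print('cap',cap, atz(T,*tp(62,162),.174),atz(S,*sp(83,38),.174))
    print('foot end', inv(atz(T,*tp(379,284),.070)),inv(atz(S,*sp(135,299),.07)), 'expect -78,43')
    print('bracket top', inv(atz(T,*tp(333,312),.076)),inv(atz(S,*sp(90,283),.076)))
    print('paddle tip', inv(atz(T,*tp(313,146),.080)),inv(atz(S,*sp(209,209),.08)))
    for n,q in [('mouth',(0,0,.07)),('footend',(-.078,.043,.07))]: print(n,w(p,q),tuple(np.round(proj(T,w(p,q)),1)),tuple(np.round(proj(S,w(p,q)),1)))
    print('cap in cradle',inv(cap[0]))
E
python3 fit.py
```

```text
[ 0.51392713 -0.06757862  0.01056002]
[[-0.11, 0.46], [-0.16, 0.03], [0.83, 0.35], [-0.42, 0.35], [0.62, -0.87], [1.63, -0.75], [-0.48, 2.81], [-0.68, -0.74], [0.08, -0.61]]
cap (array([0.52647839, 0.21222284, 0.1737351 ]), np.float64(0.003009993819250354)) [0.52786106 0.2116678  0.174     ] [0.52488628 0.21233307 0.174     ]
foot end [-75.   43.8] [-74.1  48.1] expect -78,43
bracket top [-96.5  80.8] [-100.2   82.9]
paddle tip [36.4 93. ] [36.6 95.7]
mouth [ 0.51392713 -0.06757862  0.07      ] (np.float64(282.1), np.float64(224.6)) (np.float64(267.3), np.float64(243.7))
footend [ 0.43547741 -0.02540468  0.07      ] (np.float64(270.1), np.float64(248.1)) (np.float64(234.4), np.float64(246.2))
cap in cradle [ 15.5 279.7]
```

```bash
python3 -c "
import cv2,numpy as np
a=cv2.imread('pics/top0.png')[215:265,235:300]; A=cv2.resize(a,None,fx=9,fy=9,interpolation=2)
b=cv2.imread('pics/side0.png')[220:265,205:275]; B=cv2.resize(b,None,fx=9,fy=9,interpolation=2)[:,:]
A=cv2.resize(A,(390,300)); 
A=cv2.resize(a,(390,300),interpolation=2);B=cv2.resize(b,(467,300),interpolation=2)
im=np.zeros((600,800,3),np.uint8)
A=cv2.resize(a,(520,400),interpolation=2)
A=cv2.resize(a[:,10:],(330,300),interpolation=2)
b2=cv2.resize(b[5:45,0:60],(450,300),interpolation=2)
im=np.clip(np.hstack([A,b2]).astype(float)*1.6,0,255).astype(np.uint8)
cv2.imwrite('pics/z.png',im)
"
```

```text
(no output)
```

View pics/z.png

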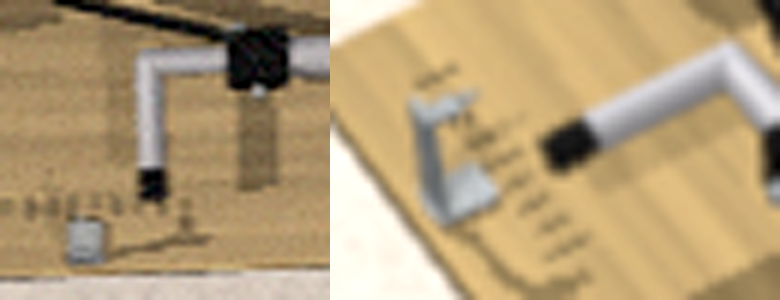

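The zoom shows the blade tip at crop (475,97) in the side view, the foot's end face at about (558,158), and the bracket in the top view centred at column 86, with the foot at column 152.

```bash
cat > m2.py <<'E'
from fit import *
def inv(q): 
    d=q[:2]-p[:2]; c,s=np.cos(p[2]),np.sin(p[2]); return (np.array([c*d[0]+s*d[1],-s*d[0]+c*d[1]])*1e3).round(1)
a=lambda U,V:(205+(U-330+.5)/7.5-.5,225+(V+.5)/7.5-.5)
b=lambda U,V:(245+(U+.5)/6-.5,215+(V+.5)/6-.5)
print('tip side',inv(atz(S,*a(475,97),.07)),'bracket top corner',inv(atz(S,*a(415,97),.076)),'face',inv(atz(S,*a(558,158),.07)), 'base bracket',inv(atz(S,*a(497,190),.02)),inv(atz(S,*a(440,218),.02)))
print('bracket top', [inv(atz(T,*b(86,240),z)) for z in(.02,.045,.076)],'edges .02',inv(atz(T,*b(68,250),.02)),inv(atz(T,*b(104,250),.02)),'foot',inv(atz(T,*b(152,185),.07)))
for y in (.083,.09,.1): print(y,[np.round(proj(S,w(p,(-x,y,.07))),1) for x in(.084,.108)],[np.round(proj(T,w(p,(-x,y,.07))),1) for x in (.084,.108)])
E
python3 m2.py
```

```text
tip side [-86.   85.7] bracket top corner [-106.    93.3] face [-75.7  43.8] base bracket [-84.5  80.4] [-108.7   80.9]
bracket top [array([-95. ,  82.9]), array([-96.6,  82. ]), array([-98.7,  80.8])] edges .02 [-100.3   93.4] [-101.    72.8] foot [-68.9  43.4]
0.083 [array([225. , 237.8]), array([217.3, 241.6])] [array([258.2, 250.3]), array([258.4, 257.5])]
0.09 [array([223.7, 236.2]), array([216.1, 240. ])] [array([256.1, 250.4]), array([256.3, 257.6])]
0.1 [array([221.9, 233.9]), array([214.3, 237.7])] [array([253.1, 250.5]), array([253.3, 257.7])]
```

```bash
cat > go.py <<'E'
import sys
from fit import *
from scipy.spatial.transform import Rotation as Ro
def inv(q):
    d=np.asarray(q)[:2]-p[:2]; c,s=np.cos(p[2]),np.sin(p[2]); return np.array([c*d[0]+s*d[1],-s*d[0]+c*d[1]])
s=status.read_state(); R=Ro.from_rotvec(s['orientation']).as_matrix()
def shift(t,yaw):
    d=R.T@(np.array(t)-s['tool_pos']); a=np.arctan2(R[1,1],R[0,1]); tr=np.degrees(np.arctan2(np.sin(a-yaw),np.cos(a-yaw)))
    print('shift mm',(d*1e3).round(1),'turn',round(tr,1))
if __name__=='__main__':
    print('t',s['t'],'pos',s['tool_pos'].round(4),'cradle',(inv(s['tool_pos'])*1e3).round(1),'F',s['force'].round(2),'open',s['opening'],'tilt',(np.degrees(R[2])).round(2))
    for a in sys.argv[1:]:
        f=a.split(','); v=[float(x)/1e3 for x in f[1:4]]
        shift(w(p,v) if f[0]=='c' else v, p[2])
E
python3 go.py w,526.5,212,290 w,526.5,212,200; python3 -c "
from m2 import *
b=lambda U,V:tp(U,V)
print('screwdriver tip',inv(atz(T,*b(425,75),.01)),'handle',inv(atz(T,*b(545,55),.02)),inv(atz(T,*b(655,40),.02)),'ferrule',inv(atz(T,*b(628,277),.038)))"
```

```text
t 0.1 pos [0.1666 0.5759 0.2347] cradle [-340.5  647.1] F [-0.21  0.27 -0.48] open 0.09325814236280433 tilt [ 1.00e-02 -1.00e-01 -5.73e+01]
shift mm [-446.8 -249.6  -55. ] turn 73.3
shift mm [-446.9 -249.4   35. ] turn 73.3
tip side [-86.   85.7] bracket top corner [-106.    93.3] face [-75.7  43.8] base bracket [-84.5  80.4] [-108.7   80.9]
bracket top [array([-95. ,  82.9]), array([-96.6,  82. ]), array([-98.7,  80.8])] edges .02 [-100.3   93.4] [-101.    72.8] foot [-68.9  43.4]
0.083 [array([225. , 237.8]), array([217.3, 241.6])] [array([258.2, 250.3]), array([258.4, 257.5])]
0.09 [array([223.7, 236.2]), array([216.1, 240. ])] [array([256.1, 250.4]), array([256.3, 257.6])]
0.1 [array([221.9, 233.9]), array([214.3, 237.7])] [array([253.1, 250.5]), array([253.3, 257.7])]
screwdriver tip [103.5   0.9] handle [115.3 -99.6] [ 124.9 -191.9] ferrule [ -73.4 -157.9]
```

Emit:
servo_tool(plan="-0.02 -0.01 -0.03 6; -0.055 -0.03 -0.055 12; -0.09 -0.05 -0.055 18; -0.125 -0.07 -0.055 24; -0.16 -0.09 -0.055 30; -0.195 -0.11 -0.055 36; -0.23 -0.13 -0.055 42; -0.265 -0.15 -0.055 48; -0.3 -0.168 -0.055 54; -0.335 -0.187 -0.055 60; -0.37 -0.207 -0.055 66; -0.405 -0.226 -0.055 73", grip=1, grip_force=20)

```text
t: 1.1
tool_pos: [0.4939, 0.2448, 0.2903]
orientation: [-2.21, -2.232, 0.001]
force: [0.7, 0.2, -0.5]
opening: 0.0175
gripper_force: 0.0
```

```bash
python3 go.py w,526.5,212,290 w,526.5,212,200
```

```text
t 1.1 pos [0.4939 0.2448 0.2903] cradle [-16.7 312.6] F [ 0.69  0.18 -0.5 ] open 0.01750130395420868 tilt [-1.00e-02 -3.00e-02 -5.73e+01]
shift mm [-33.1  32.3   0.3] turn -0.0
shift mm [-33.1  32.3  90.3] turn -0.0
```

Emit:
servo_tool(plan="-0.017 0.016 0 0; -0.033 0.032 0.01 0; -0.033 0.032 0.04 0; -0.033 0.032 0.07 0; -0.033 0.032 0.086 0; -0.033 0.032 0.09 0; -0.033 0.032 0.09 0; -0.033 0.032 0.09 0")

```text
t: 1.77
tool_pos: [0.5258, 0.2143, 0.2016]
orientation: [2.204, 2.238, 0.001]
force: [0.6, 0.2, 1.2]
opening: 0.0004
gripper_force: 0.0
```

```bash
python3 go.py w,526.5,212,191; python3 -c "
from h import *
c=snap('side','s1.png');a=c['image'][120:220,170:290];c2=snap('top','t1.png');b=c2['image'][180:260,160:250]
cv2.imwrite('pics/s1c.png',np.hstack([cv2.resize(a,(480,400),interpolation=2),cv2.resize(b,(320,400),interpolation=2)]))"
```

```text
t 1.7667 pos [0.5258 0.2143 0.2016] cradle [ 14.8 281.8] F [0.63 0.18 1.2 ] open 0.00044307704717686165 tilt [ 1.00e-02  4.00e-02 -5.73e+01]
shift mm [-2.4  0.7 10.6] turn 0.3
```

View pics/s1c.png

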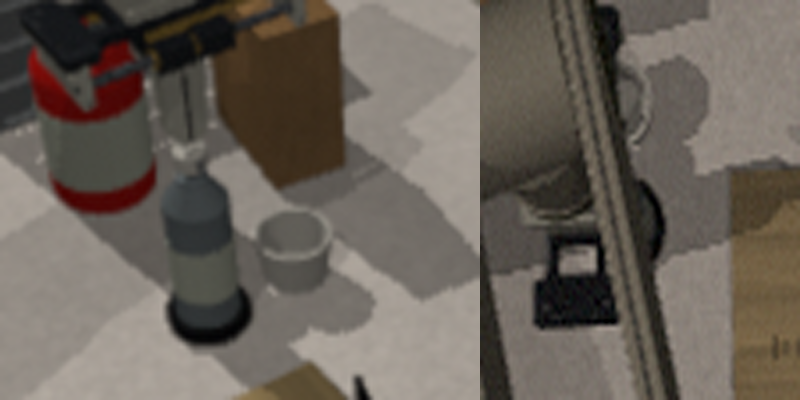

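The side crop shows the closed fingertips at (187,140) right above the cap at (187,152), well centred. Now I press.

Emit:
servo_tool(plan="-0.002 0.001 0.005 0; -0.002 0.001 0.009 0; -0.002 0.001 0.012 0; -0.002 0.001 0.014 0; -0.002 0.001 0.015 0; -0.002 0.001 0.015 0; -0.002 0.001 0.015 0")

```text
t: 2.45
tool_pos: [0.5271, 0.2122, 0.1863]
orientation: [2.204, 2.237, 0.002]
force: [3.5, -0.5, 4.0]
opening: 0.0007
gripper_force: 2.2
```

Emit:
servo_tool(plan="0 0 0.001 0; 0 0 0.002 0; 0 0 0.003 0; 0 0 0.004 0; 0 0 0.004 0; 0 0 0.004 0")

```text
t: 2.95
tool_pos: [0.5272, 0.2122, 0.1841]
orientation: [2.204, 2.237, 0.003]
force: [-3.3, -2.5, 18.3]
opening: 0.0004
gripper_force: 9.1
```

The force rose to 18 N at z=0.184, so the cap is bottomed. I'll release it and travel to above the pull pose.

Emit:
servo_tool(plan="0 0 0 0; 0 0 0.001 0; 0 0 -0.008 0; 0 0 -0.02 0; 0 0 -0.035 0; 0 0 -0.06 0; 0 0 -0.06 0")

```text
t: 3.53
tool_pos: [0.5276, 0.2127, 0.246]
orientation: [2.203, 2.237, 0.006]
force: [1.5, -0.3, 2.3]
opening: 0.0004
gripper_force: 0.0
```

```bash
python3 go.py c,8,20,200 c,8,20,67; python3 -c "
from h import *
c=snap('side','s2.png');print(proj(c,(.527,.212,.174)),proj(c,(.527,.212,.167)))
a=c['image']; b=cv2.imread('pics/side0.png')
d=lambda i:i[150:170,212:224].astype(int).sum(2)
print(d(a)[:,5:8].T.tolist());print(d(b)[:,5:8].T.tolist())"
```

```text
t 3.5333 pos [0.5276 0.2127 0.246 ] cradle [ 16.6 280.1] F [ 1.54 -0.32  2.3 ] open 0.00035661904197688775 tilt [  0.08   0.23 -57.3 ]
shift mm [-260.1  -10.    45.6] turn 0.3
shift mm [-260.3  -10.5  178.6] turn 0.3
(np.float64(218.03018373346393), np.float64(157.13459343059293)) (np.float64(218.26241039996773), np.float64(158.99775990784696))
[[262, 272, 311, 353, 370, 443, 447, 446, 449, 408, 296, 261, 258, 231, 172, 184, 180, 181, 183, 184], [263, 272, 320, 362, 355, 440, 447, 447, 444, 394, 270, 239, 253, 224, 162, 184, 184, 183, 185, 188], [265, 270, 290, 297, 328, 421, 445, 447, 425, 340, 217, 181, 197, 193, 167, 182, 179, 182, 185, 192]]
[[262, 270, 307, 352, 370, 443, 446, 448, 448, 409, 293, 259, 259, 229, 169, 182, 183, 179, 184, 185], [263, 269, 318, 359, 356, 440, 446, 446, 444, 392, 267, 238, 254, 227, 163, 181, 184, 183, 186, 187], [267, 275, 293, 311, 352, 426, 443, 443, 423, 337, 217, 182, 196, 193, 164, 182, 178, 181, 186, 187]]
```

The cap is back up: the pixels match the first picture. Travel to above the leg with a partial opening.

Emit:
servo_tool(plan="-0.025 -0.001 0 0; -0.055 -0.002 0 0; -0.085 -0.003 0 0; -0.115 -0.004 0.01 0; -0.145 -0.005 0.02 0; -0.175 -0.006 0.03 0; -0.205 -0.008 0.04 0; -0.235 -0.01 0.045 0; -0.255 -0.01 0.045 0; -0.26 -0.01 0.045 0.3; -0.26 -0.01 0.045 0.3", grip=-0.5)

```text
t: 4.5
tool_pos: [0.5195, -0.0489, 0.1952]
orientation: [-2.212, -2.227, 0.002]
force: [-0.7, -0.3, 0.7]
opening: 0.0678
gripper_force: 0.0
```

```bash
python3 go.py c,8,20,67
```

```text
t 4.5 pos [ 0.5195 -0.0489  0.1952] cradle [ 5.7 18.6] F [-0.65 -0.31  0.65] open 0.06779000735039327 tilt [ 4.00e-02 -1.50e-01 -5.73e+01]
shift mm [  1.3   2.6 128.2] turn -0.2
```

Emit:
servo_tool(plan="0 0.002 0.02 0; 0.001 0.002 0.05 0; 0.001 0.002 0.08 0; 0.001 0.002 0.105 0; 0.001 0.002 0.12 0; 0.001 0.002 0.128 0; 0.001 0.002 0.128 0; 0.001 0.002 0.128 0")

```text
t: 5.17
tool_pos: [0.5225, -0.0461, 0.0689]
orientation: [-2.209, -2.233, 0.0]
force: [0.3, 0.0, 0.3]
opening: 0.0698
gripper_force: 0.0
```

```bash
python3 go.py c,8,20,67; python3 -c "
from h import *
c=snap('side','s3.png');a=c['image'][190:290,180:310];c2=snap('top','t3.png');b=c2['image'][205:265,235:315]
cv2.imwrite('pics/s3c.png',np.clip(1.5*np.hstack([cv2.resize(a,(455,350),interpolation=2)[:,:],cv2.resize(b,(345,350),interpolation=2)]),0,255))"
```

```text
t 5.1667 pos [ 0.5225 -0.0461  0.0689] cradle [ 8.8 21.4] F [0.34 0.   0.32] open 0.06984236391731753 tilt [ 2.00e-02 -2.00e-02 -5.73e+01]
shift mm [-1.4 -0.8  1.9] turn 0.0[ WARN:0@3.486] global loadsave.cpp:1063 imwrite_ Unsupported depth image for selected encoder is fallbacked to CV_8U.
```

View pics/s3c.png

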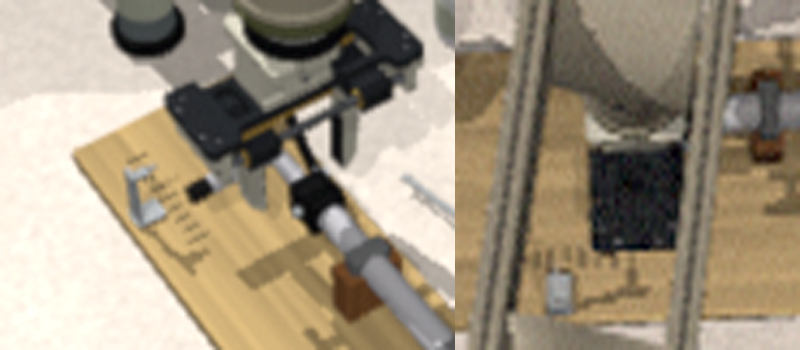

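The side crop shows the left finger at (250,185) standing between the collar and the foot, and the right finger outside the lever. Foot tip at (200,188), pointer at (140,175). Now I push out gently.

Emit:
servo_tool(plan="0.002 0 0.002 0; 0.004 0 0.002 0; 0.006 0 0.002 0; 0.008 0 0.002 0; 0.008 0 0.002 0; 0.008 0 0.002 0")

```text
t: 5.77
tool_pos: [0.5227, -0.0393, 0.0671]
orientation: [2.21, 2.232, 0.0]
force: [-0.1, -1.5, 1.3]
opening: 0.0697
gripper_force: 1.3
```

Emit:
servo_tool(plan="0.004 0 0 0; 0.008 0 0 0; 0.012 0 0 0; 0.016 0 0 0; 0.02 0 0 0; 0.024 0 0 0; 0.028 0 0 0; 0.028 0 0 0; 0.028 0 0 0")

```text
t: 6.52
tool_pos: [0.5221, -0.0106, 0.0666]
orientation: [-2.21, -2.233, -0.0]
force: [0.6, -3.4, 2.1]
opening: 0.0698
gripper_force: 1.7
```

```bash
python3 go.py; python3 -c "
from h import *
c=snap('side','s4.png');np.save('pics/s4.npy',c['image']);a=c['image'][215:265,200:280]
cv2.imwrite('pics/s4c.png',np.clip(1.5*cv2.resize(a,(800,500),interpolation=2),0,255).astype(np.uint8))"
```

```text
t 6.5167 pos [ 0.5221 -0.0106  0.0666] cradle [ 8.7 56.9] F [ 0.59 -3.44  2.14] open 0.0697712552129024 tilt [  0.    0.  -57.3]
```

View pics/s4c.png

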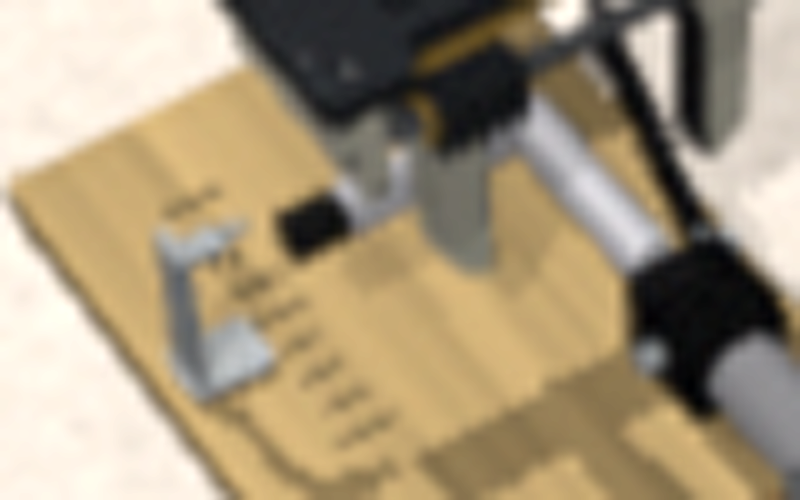

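The picture shows the foot's black end at (278–345,195–258), the blade tip at about (243,225), and the bracket upright at (160–205,235–400). I'll measure the black rubber centroid against the model, before and now.

```bash
cat > m3.py <<'E'
from fit import *
import sys
def rub(img,u0,u1,v0,v1,show=0):
    g=img[v0:v1,u0:u1].astype(float).max(2); wt=np.clip((75-g)/55,0,1)
    # keep main blob
    n,l,st,_=cv2.connectedComponentsWithStats((wt>0).astype(np.uint8)); k=1+np.argmax(st[1:,4]); wt*=(l==k)
    V,U=np.mgrid[v0:v1,u0:u1]; return (wt*U).sum()/wt.sum(),(wt*V).sum()/wt.sum(),wt.sum()
def inv(q):
    d=q[:2]-p[:2]; c,s=np.cos(p[2]),np.sin(p[2]); return (np.array([c*d[0]+s*d[1],-s*d[0]+c*d[1]])*1e3).round(1)
if __name__=='__main__':
    i0=cv2.imread('pics/side0.png'); i4=cv2.imread('pics/s4.png')
    for im,b in((i0,(228,246,236,252)),(i4,(224,238,232,244))):
        r=rub(im,*b); print(r,inv(atz(S,r[0],r[1],.071)))
    for y in (.043,.073): print(y,np.round(proj(S,w(p,(-.069,y,.07))),2))
    print('maxima dump blade'); print(i4[232:245,214:236].max(2))
E
python3 m3.py
```

```text
(np.float64(236.60909090909087), np.float64(243.97337662337662), np.float64(28.0)) [-69.5  45.5]
(np.float64(230.99101589495507), np.float64(237.12508638562542), np.float64(26.30909090909091)) [-69.7  75. ]
0.043 [237.25 244.72]
0.073 [231.6  237.73]
maxima dump blade
[[130 126 128 138 147 148 145 143 143 142 140 139 139 138 136 133 131 130
  130 119 100  83]
 [134 130 127 131 141 147 133 128 139 143 141 139 140 139 139 136 132 119
  114 118 120 100]
 [136 133 129 125 122 126 115 112 134 143 142 141 140 140 139 126 112  82
   62  80 118 112]
 [136 135 121 110 102 103 127 140 144 143 143 143 141 128 117  86  51  28
   23  32  81 105]
 [137 136 115 104 118 125 132 137 141 139 136 142 141  97  52  30  19  16
   14  14  42  87]
 [137 135 133 133 131 129 127 124 122 123 123 138 142  90  34  17  15  15
   14  11  25  71]
 [137 126 126 131 127 125 124 118 104 110 126 140 141 102  46  15  14  14
   13  24  44  85]
 [138 115 112 121 117 123 123 120 108 115 137 144 143 117  66  22  13  24
   47  78  93 116]
 [139 115  96 111 114 112 100  85 105  93 125 142 144 136 101  54  46  80
  102 127 124 119]
 [138 119  86  87  90  98 110  97 116 101 118 132 136 130 123 103 103 130
  138 138 126 119]
 [135 130  90  71  72 118 136 125 123 115 113 107 109 121 126 136 141 143
  140 138 129 122]
 [134 135  93  70  71 108 134 138 125 105  98  89  92 120 132 138 142 143
  141 140 136 128]
 [134 133  97  72  70  98 131 135 124 100  90 105 118 130 139 129 130 139
  142 142 139 137]]
```

```bash
python3 -c "
from m3 import *
i=cv2.imread('pics/s4.png').astype(int)
print('b/r*100 rows230-246 cols 212-232'); print((100*i[230:257,212:232,0]/i[230:257,212:232,2]).astype(int))
for y in (.0805,.083,.0855):
  y+=.0025
  print(y,[np.round(proj(S,w(p,q)),1).tolist() for q in((-.084,y,.07),(-.108,y,.07),(-.108,y-.01,.076),(-.108,y+.01,.076),(-.108,y-.01,.019),(-.084,y-.01,.02),(-.084,y+.01,.02))])
t=cv2.imread('pics/t3.png').astype(int)
print('top'); print((100*t[248:262,250:268,0]/t[248:262,250:268,2]).astype(int))
for y in (.0805,.083,.0855):
  print(y,[np.round(proj(T,w(p,q)),1).tolist() for q in((-.084,y,.07),(-.108,y,.07),(-.108,y-.01,.076),(-.108,y+.01,.076),(-.108,y-.01,.019),(-.108,y+.01,.019))])
"
```

```text
b/r*100 rows230-246 cols 212-232
[[ 57  57  57  57  57  57  57  57  58  57  57  57  58  57  57  57  56  56
   58  59]
 [ 57  57  57  57  57  57  57  57  57  57  57  58  57  57  57  58  57  57
   57  58]
 [ 57  56  57  57  57  57  57  58  57  58  57  57  57  58  57  57  57  57
   57  57]
 [ 57  57  57  56  58  57  57  57  57  58  57  57  57  58  57  57  57  57
   57  57]
 [ 57  57  57  57  57  57  57  57  58  58  58  57  58  58  57  57  56  57
   57  57]
 [ 57  57  57  57  57  58  58  58  57  56  57  58  58  58  57  57  57  58
   62  75]
 [ 57  56  56  57  59  58  57  57  57  57  63  64  63  59  57  57  61  76
   84 106]
 [ 57  57  57  63  68  61  58  64  73  72  79  82  73  61  58  57  64 100
  100  93]
 [ 57  57  58  74  88  76  73  84  98 101  98  83  67  59  58  58  58  86
  107  92]
 [ 57  56  57  73  98  96  98 101 104 102  87  65  57  57  57  58  57  68
  100  62]
 [ 57  57  58  66  93 102 102 102  97  90  66  60  57  57  56  57  57  57
   58  56]
 [ 57  57  57  64  86 103 101  80  67  62  57  57  57  57  57  57  57  57
   57  56]
 [ 58  57  57  60  80 102  97  63  57  56  56  
[... 2266 characters left out ...]
  61  58  59]
 [ 58  60  61  58  59  59  86 102  96 100  98  96  76  56  56  55  58  58]
 [ 63  63  59  58  58  57  77 103 106 106 105  97  78  60  59  59  59  60]
 [ 79  80  80  80  75  74  83  76  67  67  62  61  55  58  59  56  59  58]
 [ 80  82  80  80  78  80  81  78  78  78  75  72  67  62  62  67  68  65]
 [ 80  79  79  82  80  80  77  78  79  80  77  80  80  77  79  80  78  84]]
0.0805 [[259.0, 250.3], [259.2, 257.5], [262.1, 257.3], [256.1, 257.5], [262.6, 258.3], [256.8, 258.5]]
0.083 [[258.2, 250.3], [258.4, 257.5], [261.3, 257.3], [255.3, 257.5], [261.9, 258.3], [256.1, 258.5]]
0.0855 [[257.5, 250.3], [257.7, 257.5], [260.6, 257.3], [254.6, 257.5], [261.2, 258.3], [255.4, 258.5]]
```

Emit:
servo_tool(plan="0.003 0 0 0; 0.006 0 0 0; 0.009 0 0 0; 0.0117 0 0 0; 0.0117 0 0 0; 0.0117 0 0 0; 0.0117 0 0 0")

```text
t: 7.15
tool_pos: [0.5219, 0.0008, 0.0666]
orientation: [-2.21, -2.232, -0.0]
force: [1.9, -4.4, 2.7]
opening: 0.0696
gripper_force: 1.9
```

```bash
python3 go.py; python3 -c "
from m3 import *
c=snap('side','s5.png');i5=c['image']; i4=cv2.imread('pics/s4.png')
cv2.imwrite('pics/s5c.png',np.clip(1.5*cv2.resize(i5[215:265,200:280],(800,500),interpolation=2),0,255).astype(np.uint8))
for im,b in((i4,(226,238,232,242)),(i5,(222,236,229,240))):
    r=rub(im,*b); print(r,inv(atz(S,r[0],r[1],.07)))
print(rub(cv2.imread('pics/top0.png'),264,276,240,250), proj(T,w(p,(-.069,.043,.07))))
i=i5.astype(int);print((100*i[230:242,214:232,0]/i[230:242,214:232,2]).astype(int));print(i[228:242,218:236].max(2))
"
```

```text
t 7.15 pos [0.5219 0.0008 0.0666] cradle [ 8.7 68.3] F [ 1.95 -4.44  2.71] open 0.06955866460408563 tilt [  0.    0.  -57.3]
(np.float64(230.99101589495504), np.float64(237.12508638562542), np.float64(26.30909090909091)) [-69.3  75.8]
(np.float64(228.9830866807611), np.float64(234.57505285412265), np.float64(25.799999999999997)) [-69.2  86.9]
(np.float64(270.077943615257), np.float64(245.32006633499168), np.float64(21.92727272727273)) (np.float64(270.02693708237484), np.float64(245.44079978574445))
[[ 57  57  56  57  57  57  58  58  57  57  57  57  57  57  56  56  60  75]
 [ 57  56  57  57  57  57  57  57  57  57  56  58  57  57  57  58  68  96]
 [ 58  57  57  57  56  57  57  57  58  57  57  57  57  57  60  62  78 100]
 [ 57  57  57  58  57  57  57  58  58  57  58  57  58  64  74  95  92  95]
 [ 57  57  57  57  57  57  58  58  58  58  57  56  68  94 106  93 100 107]
 [ 57  57  57  58  59  58  57  57  57  58  58  57  58 100 107  92  90  84]
 [ 56  57  58  58  57  57  58  57  62  64  63  60  57  77 114  75  64  57]
 [ 57  62  68  61  58  64  73  72  80  81  73  61  57  62  64  59  56  
[... 655 characters left out ...]
 33  59 101 102  87  91]
 [141 146 133 127 139 143 141 122  87  53  31  20  15  22  58  92  96  92]
 [121 125 115 112 134 143 141  86  35  18  17  16  14  14  35  80  86  88]
 [101 102 127 140 143 144 141  90  34  13  15  14  11  13  31  78  94 103]
 [118 125 132 138 140 139 136 114  61  18   8  12  25  47  77 100 116 116]
 [131 127 127 125 122 122 124 134  89  35  25  47  81 100 120 120 116 114]
 [127 125 124 118 103 109 127 139 117  84  86 102 130 136 127 119 116 114]
 [117 122 123 120 107 114 136 144 141 128 136 139 137 137 125 119 117 115]
 [114 112 101  84 105  93 125 142 143 137 137 136 128 134 130 121 119 122]
 [ 89  98 110  97 115 101 118 133 135 128 125 130 131 136 138 129 126 132]]
```

View pics/s5c.png

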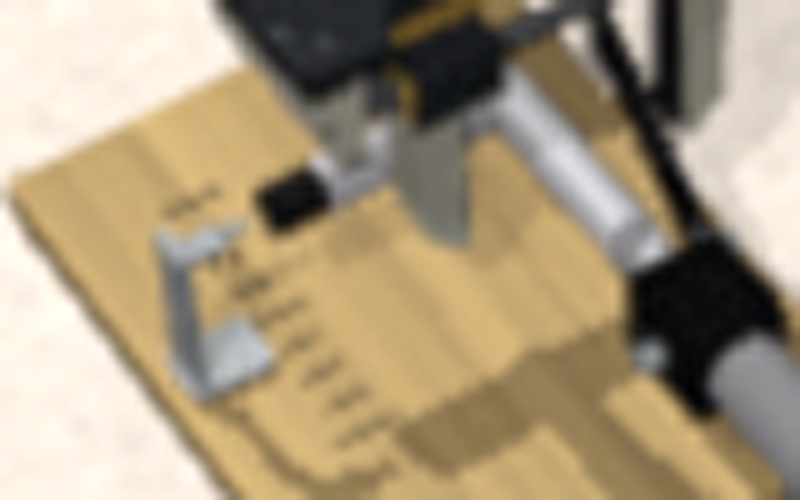

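The rubber is now about level with the blade tip: tip at about (247,220) in the crop, rubber at (258–325,170–232). The remaining offset is about 0.4 mm. I'll centre on the leg and lever and close.

Emit:
servo_tool(plan="0.0002 -0.002 0 0; 0.0004 -0.004 0 0; 0.0004 -0.005 0 0; 0.0004 -0.005 0 0; 0.0004 -0.005 0 0; 0.0004 -0.005 0 0; 0.0004 -0.005 0 0; 0.0004 -0.005 0 0", grip=0.2, grip_force=20)

```text
t: 7.87
tool_pos: [0.5165, 0.0012, 0.0662]
orientation: [-2.21, -2.232, 0.001]
force: [-1.7, -2.8, -2.3]
opening: 0.0374
gripper_force: 2.7
```

```bash
python3 go.py
```

```text
t 7.8667 pos [0.5165 0.0012 0.0662] cradle [ 3.3 68.7] F [-1.68 -2.84 -2.29] open 0.03738041401866621 tilt [ 1.00e-02 -5.00e-02 -5.73e+01]
```

Emit:
servo_tool(plan="0 0 0 0; 0 0 0 0; 0 0 0 0; 0 0 0 0; 0 0 0 0; 0 0 0 0; 0 0 0 0; 0 0 0 0", grip=1, grip_force=20)

```text
t: 8.53
tool_pos: [0.5171, 0.0012, 0.0666]
orientation: [2.211, 2.232, 0.001]
force: [3.0, -1.3, -6.6]
opening: 0.0216
gripper_force: 20.7
```

```bash
python3 go.py;  python3 -c "
from m3 import *
c=snap('side','s6.png');i=c['image']
cv2.imwrite('pics/s6c.png',np.clip(1.5*cv2.resize(i[205:265,200:280],(800,600),interpolation=2),0,255).astype(np.uint8))
r=rub(i,222,236,229,240); print(r,inv(atz(S,r[0],r[1],.07)))"
```

```text
t 8.5333 pos [0.5171 0.0012 0.0666] cradle [ 3.9 68.7] F [ 3.02 -1.3  -6.63] open 0.021626794026015264 tilt [ 1.00e-02  3.00e-02 -5.73e+01]
(np.float64(229.01932367149755), np.float64(234.49137336093852), np.float64(26.345454545454547)) [-68.9  87.1]
```

View pics/s6c.png

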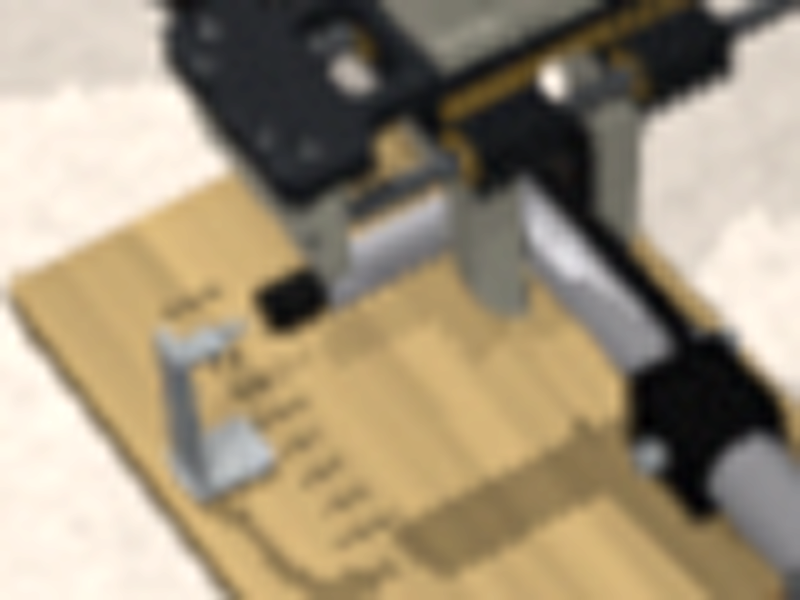

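The opening is 21.6 mm at 20 N, so lever and leg are squeezed together with the lever along the leg. The foot is still level with the blade. A short hold to check it is steady, then I hand in.

Emit:
servo_tool(plan="0 0 0 0; 0.0003 0 0 0; 0.0003 0 0 0; 0.0003 0 0 0; 0.0003 0 0 0; 0.0003 0 0 0")

```text
t: 9.08
tool_pos: [0.5172, 0.0012, 0.0666]
orientation: [2.21, 2.232, 0.0]
force: [4.4, -2.8, -6.4]
opening: 0.0222
gripper_force: 20.7
```

```bash
python3 go.py;  python3 -c "
from m3 import *
c=snap('side','s7.png');r=rub(c['image'],222,236,229,240); print(r,inv(atz(S,r[0],r[1],.07)))
print(robot.close_job())"
```

```text
t 9.0833 pos [0.5172 0.0012 0.0666] cradle [ 4.  68.7] F [ 4.41 -2.78 -6.4 ] open 0.022193035607877536 tilt [-2.00e-02  3.00e-02 -5.73e+01]
(np.float64(229.0391752577319), np.float64(234.47353951890034), np.float64(26.454545454545457)) [-68.9  87.1]
the job is handed in; nothing more can be done
None
```

I handed the job in at about 9 s: the cap was pressed fully down and sprang back, the foot sits within about 0.5 mm of the pointer by my camera measurement, and lever and leg are held squeezed together at about 20 N; the judge's result was not shown.

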